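Set the bevel fence of a grinding jig and throw its clamp

ROBOT

A 7-joint arm with a two-finger parallel gripper is mounted at the origin on the work surface. World frame = base frame: x ahead of the robot, y to its left, z up, the work surface at z = 0. Lengths are in m, angles in rad, forces in N, time in s.
With the tool pointing down it reaches from about 0.35 to 0.9 m from the base axis. Payload 8.1 kg.
Tool frame: the origin (TCP) lies midway between the tips of the shut fingers; the grasp point (between the pads) lies 19 mm behind it; x points along the fingers, z is the direction in which the jaws open and shut, and the axes are right-handed (so a half turn about x gives the same grasp; the last joint's range is limited). The gripper opens to 92 mm and grips with 3 to 60 N. Pads are 19 mm wide; open, the fingers measure 130 mm over their backs; the gripper's body (75 mm by 190 mm) begins 47 mm behind the grasp point.
Start: joints at [1.222, 0.434, 0.025, 1.573, -0.012, 1.134, -0.075], TCP at [0.152, -0.606, 0.227] pointing down, gripper open.
Joint ranges: [-2.62, 2.62], [-0.44, 2.09], [-1.27, 1.32], [0.08, 2.57], [-1.32, 4.46], [0.12, 2], [-2.74, 2.74]. Speed limits (rad/s): [2.22, 2.22, 3.01, 3.01, 3.14, 3.14, 3.14].

INTERFACE

Orientations are given as a rotation vector (axis times angle).
In Python, from cell import arm gives the robot as it stands. The module is installed in compiled form; this text tells all that it offers.
- The arm moves only by the tool move_arm, never from a script. Its argument "steps" is text: rows parted by semicolons, each of 5 numbers parted by spaces: the shift along the tool's x, y, z in m, then the turn about the tool's x in rad, then the closure in counts, from 0 (fully open) to 255 (shut). A call has 1 to 10 rows; each row is the pose to reach, as a shift and turn from the pose commanded when the call began, along the tool's axes at that moment; what a row does not reach only later rows make up. A row lasts 1/12 s, in which the tool goes at most 41.7 mm and 7.16 degrees, less where a joint would pass 70% of its speed; a pose out of reach is approached as far as the arm can. A call with a gripper value outside its range is refused whole. The fingers move at their own pace and stop on an object; "squeeze" is the grip in N (left out, the last holds). Time passes only in rows, so rows that repeat a pose let the fingers close. It gives the time, the measured TCP pose, the force and the opening at its end, in the units of the state.
- arm.observe(): the state, without advancing time (a new reading comes with each control period).
- arm.get_image(name): name is "side" or "top"; returns a dict with "img" (400x640x3 uint8, blue, green, red), "z_map" (400x640 float32, m along the optical axis (not along the pixel's ray), 0 where there is no reading), "vfov" (degrees; the focal length in pixels is half the picture's height over the tangent of half this angle, whatever the lens; pixels are square), "cx", "cy" (the principal point, pixels), "extrinsics" (4x4, takes a point from camera to world coordinates). Camera axes: x right, y up, looking along -z (the intrinsics and any distortion apply to the point x, -y, -z); pixel columns grow to the right and rows downward; lengths in m; the calibration is good to about 2 mm. A picture is of the moment at which its call begins.
- arm.sign_off(): hands the job in, once; it reports no verdict.
The state is a dict: "clock": time; "joints": joint angles; "dq": joint speeds; "joint_efforts": joint torques, N m; "position": TCP position; "ee_rot": TCP orientation; "force": force on the tool from outside, world axes, zero at the start; "ft_torque": the same for the moment, N m; "width": opening from 0.0 (shut) to 1.0 (fully open).
Only numpy, scipy, OpenCV 4.12 (cv2) and the standard library are available. Lean on these libraries where they do the work, as an engineer would, in place of code of your own. Each camera call takes 0.05 s, during which the arm holds its last target.

TASK

On the bevel-setting jig, push the dark fence arm round with a fingertip until its yellow nose points at the middle of the orange index block. Then push the red clamp lever round, anticlockwise seen from above, until it is fully home against its stop pin, with the fence still on the orange block. Push only: leave both index blocks and everything else on the bench where they are.

Things in the scene. Friction and masses are not known exactly. Their poses are not given: they have to be found in the camera images.
- jig: light grey steel plate 320 x 340 x 12 mm, bolted to the bench. Origin: on the vertical pivot axis shared by the fence and the clamp lever, at bench height; the plate's top is 12 mm above it. z up. The plate reaches from x = -105 to +215 mm and y = -170 to +170 mm in its own frame. A steel stop pin 10 mm thick, 43 mm tall stands on it at x = -50, y = -49 mm.
- fence (a joint): angle of the dark steel fence arm about the pivot, rad: 0 when it points along the jig's +x, positive anticlockwise from above, limits -1.1 to 1.1. A stiff pivot: it stays where it is left, and takes about 1 N at its end to turn.
- fence_tip (a point): point of the fence's yellow nose, 130 mm from the pivot axis and 29 mm above the bench; x points outwards along the fence, z up. The fence is a bar 20 mm wide, 30 mm tall (from 14 to 44 mm above the bench), from the pivot hub (34 mm wide) out to 110 mm; the nose narrows over the last 20 mm to 5 mm.
- clamp (a joint): angle of the red clamp lever about the same pivot, rad: 0 fully open, 1.2 fully home against the stop pin; growing anticlockwise from above. At 0 the lever points along the jig direction 2.54 rad anticlockwise from +x; at 1.2 along 3.74 rad. It stays where it is left and takes about 1.5 N at its end to turn.
- clamp_tip (a point): top centre of the upright red grip at the clamp lever's end, 90 mm from the pivot axis, 66 mm above the bench; x points outwards along the lever, z up. The grip is a round post 20 mm thick reaching from 26 to 66 mm above the bench, on a red arm 14 mm wide, 48 to 60 mm above the bench; the steel hub at the pivot is 30 mm wide, its top at 62 mm.
- orange_block: loose orange round index block, 22 mm in diameter, 25 mm tall, standing on the jig plate beyond the sweep of the fence's nose (150 to 210 mm from the pivot), on one side of the plate's centre line. Origin: centre of its underside; z up. Must not be moved.
- blue_block: the same block in blue, on the other side of the centre line: not the one to point at. Origin: centre of its underside. Must not be moved.
- star_knob: loose black star knob on a steel stub, 42 mm across, 28 mm tall, on the plate's near right corner (-y). Origin: centre of its underside. Leave alone.
- blade_blank: loose flat steel knife blank about 220 x 34 x 5 mm on the bench to the left. Origin: near its middle, underside; x along it. Leave alone.
- wrench: loose steel wrench lying on the bench to the right, x along it. Leave alone.
- brush: loose hand brush lying on the bench to the left, x along it. Leave alone.
- tin: loose green tin, 64 mm in diameter, 60 mm tall, on the bench to the right. Origin: centre of its underside. Leave alone.

How it is judged:
On the way, in this order (a step that is already met when the one before it is completed fails the run):
1. the fence points at the middle of the orange block while the clamp lever is still open (y of orange_block in the frame of fence_tip between -0.007 and 0.007 m and x of orange_block in the frame of fence_tip above 0 m and value of joint clamp below 0.7 rad), for 0.2 s.
2. the clamp lever is fully home, the fence still pointing at the orange block (y of orange_block in the frame of fence_tip between -0.007 and 0.007 m and x of orange_block in the frame of fence_tip above 0 m and value of joint clamp above 1.1 rad), for 0.2 s.
At the end, for the whole second after the job is handed in: The line of the fence passes within 7 mm of the orange block's centre, the clamp lever is within 0.1 rad of its stop (joint above 1.1), both are at rest, the two blocks are within 10 mm and all other loose things within 15 mm of where they started (all of step 2 and velocity of joint fence between -0.02 and 0.02 rad/s and velocity of joint clamp between -0.02 and 0.02 rad/s and distance of each of orange_block, blue_block from where it was at the start of the episode below 0.01 m and distance of each of star_knob, blade_blank, wrench, brush, tin from where it was at the start of the episode below 0.015 m); the robot touches nothing.
It fails at once if an index block is lifted, carried or pushed away (more than 10 mm) (distance of any of orange_block, blue_block from where it was at the start of the episode above 0.01 m).
It fails at once if the star knob, knife blank, wrench, brush or tin is lifted, carried or pushed away (more than 15 mm) (distance of any of star_knob, blade_blank, wrench, brush, tin from where it was at the start of the episode above 0.015 m).
It also fails if it takes over 56 s, if anything falls off the work surface, if the arm or the gripper's body presses on something with over 40 N, if the wrist force passes 120 N, or if a joint passes its speed limit or range.

## Working session

There is one attempt and no reset: what is moved stays moved. The work goes in short steps, Python scripts to look and compute and a tool call to move; the robot and the scene stay as the last step left them, time stands still between calls to the robot, and variables do not carry over. Pictures are saved under pics/ and viewed, and the job is handed in when it is done.

Besides the shell and the picture viewer there is one more tool, called after "Request:" as name(argument=value, ...) on one line, values as JSON. move_arm: Moves the arm, as the interface text tells. Its arguments: {"type":"object","properties":{"steps":{"type":"string"},"squeeze":{"type":"number"}},"required":["steps"]}

```bash
mkdir -p pics
cat > h.py <<'E'
from cell import arm
import numpy as np, cv2
def px2w(d,u,v,z=None):
    H=d["img"].shape[0]; f=H/2/np.tan(np.radians(d["vfov"]/2))
    E=np.array(d["extrinsics"]); z=d["z_map"][int(v),int(u)] if z is None else z
    return (E@np.array([(u-d["cx"])/f*z,-(v-d["cy"])/f*z,-z,1]))[:3]
def cloud(d):
    H,W=d["img"].shape[:2]; f=H/2/np.tan(np.radians(d["vfov"]/2))
    u,v=np.meshgrid(np.arange(W),np.arange(H)); z=d["z_map"]
    P=np.stack([(u-d["cx"])/f*z,-(v-d["cy"])/f*z,-z],-1); E=np.array(d["extrinsics"])
    return P@E[:3,:3].T+E[:3,3]
E
python3 - <<'E'
from h import *
for n in("top","side"):
    d=arm.get_image(n); cv2.imwrite(f"pics/{n}0.png",d["img"]); print(n,{k:v for k,v in d.items() if k not in("img","z_map")})
    np.savez(f"{n}0.npz",**{k:v for k,v in d.items()})
print(arm.observe())
E
```

```text
top {'vfov': 51.99129752972938, 'cx': 314.31511146574996, 'cy': 201.2391336069369, 'extrinsics': array([[ 1.11957405e-02,  9.76753710e-01, -2.14072055e-01,
         3.60550721e-01],
       [-9.99937318e-01,  1.09090421e-02, -2.52060619e-03,
        -4.00817668e-02],
       [-1.26690383e-04,  2.14086857e-01,  9.76814620e-01,
         1.12241150e+00],
       [ 0.00000000e+00,  0.00000000e+00,  0.00000000e+00,
         1.00000000e+00]])}
side {'vfov': 46.607460261278185, 'cx': 322.58418939678444, 'cy': 196.73401866460497, 'extrinsics': array([[-0.86308315,  0.26128649, -0.43222315,  0.07174638],
       [-0.50489517, -0.46834066,  0.72507785,  0.83887817],
       [-0.01297463,  0.84402985,  0.53613922,  0.71565398],
       [ 0.        ,  0.        ,  0.        ,  1.        ]])}
{'clock': 0.1, 'joints': array([ 1.22235594,  0.43515075,  0.02496533,  1.57399928, -0.01167112,
        1.13398066, -0.0750681 ]), 'dq': array([ 1.16172281e-04, -2.91030923e-03, -8.53342585e-04, -2.93047078e-03,
        2.80953315e-04,  1.40107236e-05, -9.57985017e-05]), 'joint_efforts': array([ 2.77431238e-03, -6.69121313e+01,  9.87824500e-01, -3.15145326e+01,
       -6.06028223e-02,  3.75200179e-02,  8.98782378e-05]), 'position': array([ 0.15197432, -0.60577614,  0.22602755]), 'ee_rot': array([ 1.02710285,  1.31665731, -1.02575183]), 'force': array([0.20217223, 0.17896511, 1.09619955]), 'ft_torque': array([-0.0049991 ,  0.00758718,  0.0152933 ]), 'width': 0.9969391076041696}
```

View pics/top0.png

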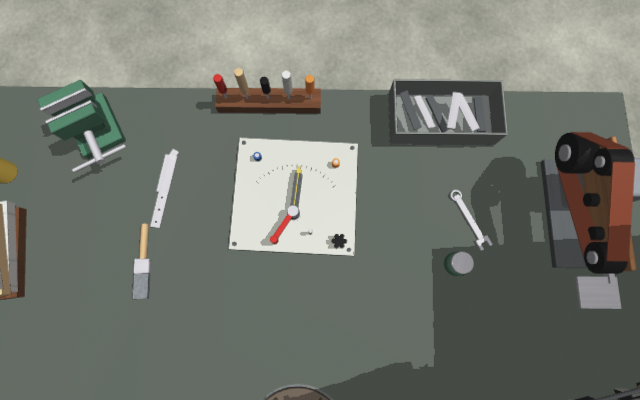

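View pics/side0.png

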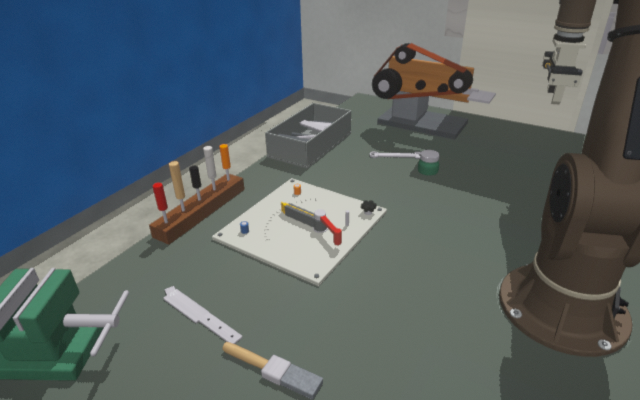

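The top picture shows the jig plate, with its hub near (293,211), the nose at (299,170), orange at (336,162), blue at (257,156), the red grip at (274,239) and the star knob at (339,240). Next I'll measure these positions.

```bash
cat > meas.py <<'E'
from h import *
def meas(d,n):
    C=cloud(d); hsv=cv2.cvtColor(d["img"],cv2.COLOR_BGR2HSV); h,s,v=[hsv[...,i].astype(int) for i in range(3)]
    R=(C[...,0]>0.3)&(C[...,0]<0.85)&(C[...,1]>-0.2)&(C[...,1]<0.25)
    out={}
    def blob(name,m,zlo,zhi):
        m=m&R&(C[...,2]>zlo)&(C[...,2]<zhi); k,l,st,_=cv2.connectedComponentsWithStats(m.astype(np.uint8))
        if k<2: print(n,name,"none"); return
        i=1+np.argmax(st[1:,4]); mm=l==i; P=C[mm]; lo,hi=P.min(0),P.max(0)
        top=P[P[:,2]>hi[2]-0.006]
        print(n,name,"n",len(P),"bboxc",((lo+hi)/2).round(4),"ext",(hi-lo).round(4),"topmean",top.mean(0).round(4)); out[name]=P
    blob("orange",(h>5)&(h<20)&(s>120),.014,.06)
    blob("blue",(h>95)&(h<125)&(s>120),.014,.06)
    blob("yellow",(h>22)&(h<35)&(s>120),.014,.06)
    blob("red",((h<5)|(h>172))&(s>150),.02,.09)
    blob("redgrip",((h<5)|(h>172))&(s>150),.062,.09)
    blob("plate",(s<40)&(v>180),.006,.016)
    blob("dark",(v<110),.03,.056)
    return C,out
if __name__=="__main__":
    for n in("top","side"):
        d=dict(np.load(n+"0.npz")); C,o=meas(d,n)
        if "plate" in o:
            r=cv2.minAreaRect((o["plate"][:,:2]*1000).astype(np.float32)); print(r, cv2.boxPoints(r).round(1).tolist(), o["plate"][:,2].mean())
        im=cv2.resize(d["img"][110:270,215:375] if n=="top" else d["img"][160:280,210:400],None,fx=3.7 if n=="top" else 4,fy=3.7 if n=="top" else 4,interpolation=cv2.INTER_CUBIC)
        cv2.imwrite(f"pics/{n}0z.png",im)
E
python3 meas.py
```

```text
top orange n 28 bboxc [ 0.7099 -0.0934  0.0336] ext [0.0197 0.0168 0.0152] topmean [ 0.706  -0.0932  0.0384]
top blue n 23 bboxc [0.725  0.1231 0.0353] ext [0.0166 0.0172 0.0152] topmean [0.725  0.1186 0.0396]
top yellow n 23 bboxc [0.6809 0.0069 0.0456] ext [0.03   0.0086 0.0082] topmean [0.6802 0.007  0.0461]
top red n 160 bboxc [0.519  0.05   0.0633] ext [0.0723 0.0528 0.0164] topmean [0.4918 0.0658 0.0678]
top redgrip n 51 bboxc [0.4989 0.0674 0.0669] ext [0.0322 0.0178 0.0092] topmean [0.4898 0.067  0.0679]
top plate n 10973 bboxc [0.6226 0.0176 0.011 ] ext [0.3316 0.3504 0.01  ] topmean [0.6206 0.0184 0.013 ]
top dark n 143 bboxc [ 0.4921 -0.1037  0.039 ] ext [0.0348 0.0371 0.0132] topmean [ 0.4926 -0.1034  0.0418]
((622.6231689453125, 17.659576416015625), (339.0191345214844, 319.3697814941406), 87.6509017944336) [[456.1000061035156, -145.1999969482422], [775.2000122070312, -158.3000030517578], [789.0999755859375, 180.5], [470.0, 193.60000610351562]] 0.012657266453763581
side orange n 48 bboxc [ 0.7088 -0.0882  0.0287] ext [0.0162 0.0169 0.0266] topmean [ 0.7072 -0.0872  0.0384
[... 211 characters left out ...]
e red n 159 bboxc [0.5189 0.0557 0.0516] ext [0.0726 0.0525 0.0371] topmean [0.4918 0.0725 0.0669]
side redgrip n 69 bboxc [0.5189 0.0583 0.0661] ext [0.0726 0.0428 0.0081] topmean [0.4918 0.0725 0.0669]
side plate n 6799 bboxc [0.6218 0.0199 0.0127] ext [0.3311 0.3504 0.0067] topmean [0.6162 0.0493 0.0138]
side dark n 222 bboxc [0.6052 0.0337 0.0415] ext [0.1434 0.033  0.0228] topmean [0.5808 0.036  0.049 ]
((622.7974853515625, 19.638076782226562), (340.3585510253906, 321.61175537109375), 87.86637878417969) [[455.79998779296875, -144.39999389648438], [777.2000122070312, -156.39999389648438], [789.7999877929688, 183.6999969482422], [468.3999938964844, 195.6999969482422]] 0.013837390576667974
```

View pics/top0z.png

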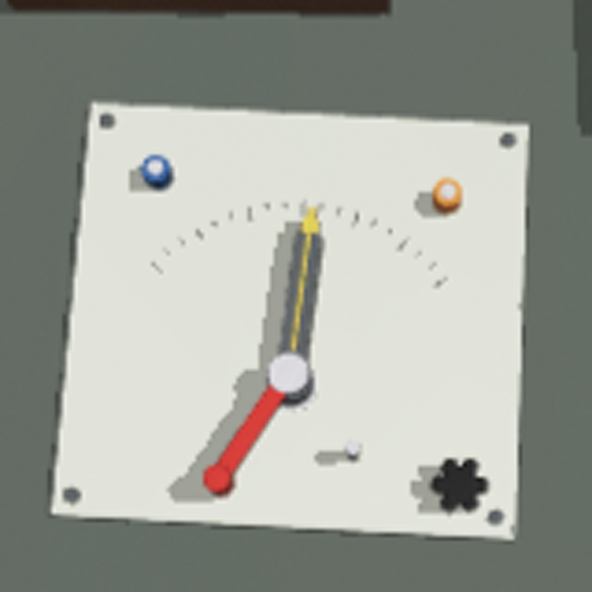

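View pics/side0z.png

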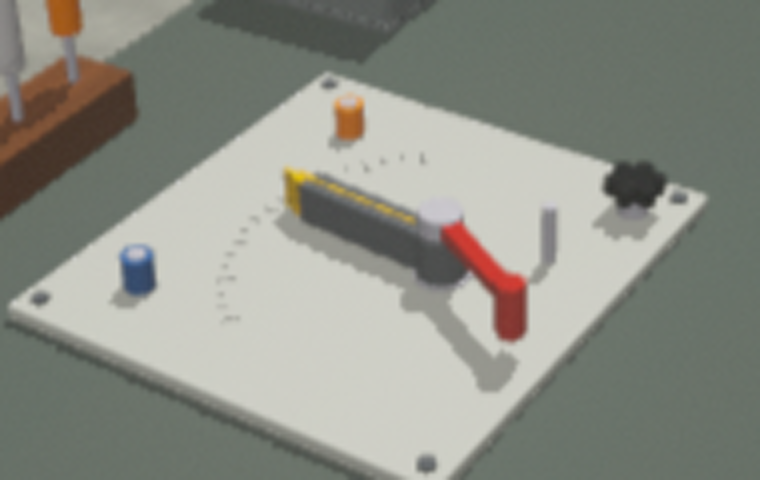

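```bash
cat > fit.py <<'E'
from h import *
from scipy.optimize import minimize
def proj(d,P):
    f=200/np.tan(np.radians(d["vfov"]/2)); E=np.array(d["extrinsics"]); Q=(P-E[:3,3])@E[:3,:3]
    return np.stack([d["cx"]+f*Q[:,0]/-Q[:,2], d["cy"]-f*Q[:,1]/-Q[:,2]],-1)
def cyl(x,y,r,z0,z1):
    a=np.linspace(0,2*np.pi,40); return np.concatenate([np.stack([x+r*np.cos(a),y+r*np.sin(a),0*a+z],-1) for z in(z0,z1)])
def cent(d,x,y,r,z0,z1):
    hull=cv2.convexHull(proj(d,cyl(x,y,r,z0,z1)).astype(np.float32)); M=cv2.moments(hull); return np.array([M["m10"]/M["m00"],M["m01"]/M["m00"]]),M["m00"]
def block(d,col,x0):
    hsv=cv2.cvtColor(d["img"],cv2.COLOR_BGR2HSV).astype(int); c,_=cent(d,*x0,.011,.012,.037)
    h,s=hsv[...,0],hsv[...,1]; m=((h>5)&(h<22)&(s>70)) if col=="orange" else ((h>95)&(h<125)&(s>70))
    w=np.zeros(m.shape,np.uint8); cv2.circle(w,tuple(int(round(q)) for q in c),12,1,-1); m=(m&(w>0)).astype(np.uint8)
    cs,_=cv2.findContours(m,cv2.RETR_EXTERNAL,cv2.CHAIN_APPROX_NONE); k=max(cs,key=cv2.contourArea)
    f=np.zeros_like(m); cv2.drawContours(f,[k],-1,1,-1); v,u=np.nonzero(f); t=np.array([u.mean(),v.mean()])
    r=minimize(lambda p:((cent(d,*p,.011,.012,.037)[0]-t)**2).sum(),x0,method="Nelder-Mead",options=dict(xatol=1e-5,fatol=1e-7))
    return r.x,len(u),cent(d,*r.x,.011,.012,.037)[1]
if __name__=="__main__":
    for n in("top","side"):
        d=dict(np.load(n+"0.npz"))
        print(n,"orange",block(d,"orange",(.71,-.09)),"blue",block(d,"blue",(.725,.125)))
        # plate corners overlay & fence
        C=cloud(d)
        for yaw,px,py in [(-.039,.5677,.0198 if n=="top" else .0217)]:
            R=np.array([[np.cos(yaw),-np.sin(yaw)],[np.sin(yaw),np.cos(yaw)]])
            L=lambda l:np.array([np.r_[R@np.array(q[:2])+[px,py],q[2]] for q in l])
            im=cv2.resize(d["img"],None,fx=4,fy=4,interpolation=cv2.INTER_CUBIC)
            def poly(l,c): cv2.polylines(im,[np.round((proj(d,L(l))+.5)*4-.5).astype(np.int32)],True,c,1)
            poly([(-.105,-.17,.012),(.215,-.17,.012),(.215,.17,.012),(-.105,.17,.012)],(0,0,255))
            for x,y,r,z in[(0,0,.015,.062),(-.05,-.049,.005,.055),(.09*np.cos(2.54),.09*np.sin(2.54),.01,.066)]:
                poly([(x+r*np.cos(a),y+r*np.sin(a),z) for a in np.linspace(0,6.28,24)],(255,0,255))
            for t in(-.05,-.03): poly([(0,0,.044),(.13*np.cos(t),.13*np.sin(t),.044)],(0,200,0))
            u0,v0,u1,v1=(215,110,375,270) if n=="top" else (210,160,400,290)
            cv2.imwrite(f"pics/{n}0f.png",im[v0*4:v1*4,u0*4:u1*4][:600,:800])
E
python3 fit.py
```

```text
top orange (array([ 0.71272986, -0.09497423]), 65, 68.07471592538059) blue (array([0.72951285, 0.12544111]), 56, 70.19744400074705)
side orange (array([ 0.71167357, -0.09300507]), 64, 82.24510809592903) blue (array([0.72752452, 0.1276203 ]), 62, 106.87447619414888)
```

View pics/top0f.png

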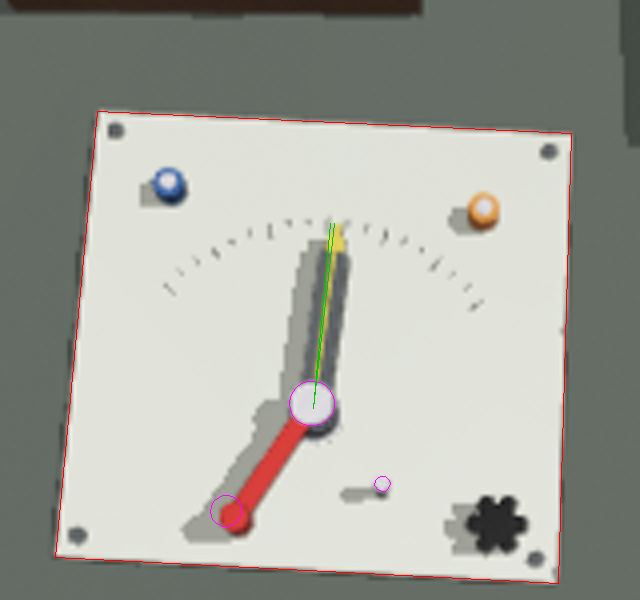

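View pics/side0f.png

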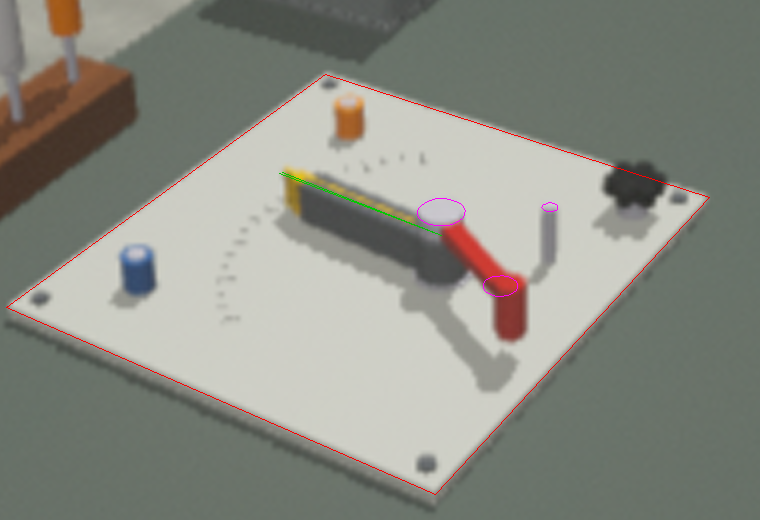

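```bash
cat >> h.py <<'E'
from scipy.spatial.transform import Rotation as Ro
PIV=np.array([.5677,.0208]); YAW=-.039
def st():
    s=arm.observe(); R=Ro.from_rotvec(s["ee_rot"]).as_matrix(); return s,R
def rows(targets,grip=255):
    """targets: list of (x,y,z,yaw of tool z or None)"""
    s,R=st(); p=s["position"]; th0=np.arctan2(R[1,2],R[0,2])
    for x,y,z,th in targets:
        sh=R.T@(np.array([x,y,z])-p); 
        # turn about tool x (down): yaw decreases with positive turn
        ph=0 if th is None else -(((th-th0)+np.pi/2)%np.pi-np.pi/2)
        print(*sh.round(4),round(ph,4),grip)
E
python3 - <<'E'
from h import *
s,R=st();print(R.round(3),np.arctan2(R[1,2],R[0,2]),s["position"])
def T(a,gap=0,r=.088):
    u=np.array([np.cos(a),np.sin(a)]);n=np.array([-u[1],u[0]]);q=PIV+r*u+(.0195+gap)*n;return q
q=T(-.11,.045);print(q)
rows([(*q,.20,-.11),(*q,.03,-.11)])
E
```

```text
[[-0.     0.97   0.243]
 [ 0.001  0.243 -0.97 ]
 [-1.    -0.    -0.001]] -1.3250160567561156 [ 0.15197432 -0.60577614  0.22602755]
[0.66224884 0.07524968]
0.0267 0.6606 -0.5364 -1.215 255
0.1967 0.6607 -0.5361 -1.215 255
```

Request:
move_arm(steps="0.027 0.66 -0.536 -1.215 255;0.027 0.66 -0.536 -1.215 255;0.027 0.66 -0.536 -1.215 255;0.027 0.66 -0.536 -1.215 255;0.027 0.66 -0.536 -1.215 255;0.027 0.66 -0.536 -1.215 255;0.027 0.66 -0.536 -1.215 255;0.027 0.66 -0.536 -1.215 255;0.027 0.66 -0.536 -1.215 255;0.027 0.66 -0.536 -1.215 255", squeeze=20)

```text
clock: 0.93
position: [0.4023, -0.2711, 0.2134]
ee_rot: [0.081, 1.569, -0.082]
force: [0.8, -0.2, -0.8]
width: 0.325
```

```bash
cat >> h.py <<'E'
def TF(a,gap=0,r=.088):
    u=np.array([np.cos(a),np.sin(a)]);n=np.array([-u[1],u[0]]);return PIV+r*u+(.0195+gap)*n
def TL(b,gap=0,r=.09):  # b world lever angle
    u=np.array([np.cos(b),np.sin(b)]);n=np.array([u[1],-u[0]]);return PIV+r*u+(.0195+gap)*n
E
python3 - <<'E'
from h import *
s,R=st();print(s["joints"].round(3),s["position"],np.arctan2(R[1,2],R[0,2]),s["width"])
rows([(*TF(-.11,.045),.20,-.11)])
E
```

```text
[ 0.814  0.254 -0.402  1.896  0.117  1.013  0.259] [ 0.40228972 -0.27112802  0.21342723] -0.10365068455096349 0.32540364543411016
0.0133 0.3714 0.2227 0.0063 255
```

Request:
move_arm(steps="0.013 0.371 0.223 0.006 255;0.013 0.371 0.223 0.006 255;0.013 0.371 0.223 0.006 255;0.013 0.371 0.223 0.006 255;0.013 0.371 0.223 0.006 255;0.013 0.371 0.223 0.006 255;0.013 0.371 0.223 0.006 255;0.013 0.371 0.223 0.006 255;0.013 0.371 0.223 0.006 255;0.013 0.371 0.223 0.006 255")

```text
clock: 1.77
position: [0.655, 0.0598, 0.2004]
ee_rot: [0.091, 1.57, -0.092]
force: [1.3, -1.4, -0.8]
width: 0.006
```

Request:
move_arm(steps="0 0 0 0 255;0 0 0 0 255;0 0 0 0 255")

```text
clock: 2.02
position: [0.6538, 0.0579, 0.2002]
ee_rot: [0.09, 1.57, -0.092]
force: [0.2, -1.2, -0.5]
width: 0.004
```

Run:
```python
from h import *
s,R=st();print(s["joints"].round(3),s["position"],np.arctan2(R[1,2],R[0,2]),s["width"])
rows([(*TF(-.11,.045),.20,-.11),(*TF(-.11,.045),.03,-.11)])
d=arm.get_image("side");cv2.imwrite("pics/s1.png",d["img"])
```

```text
[ 0.125  0.554 -0.464  1.491  0.26   1.159 -0.5  ] [0.65379162 0.05787224 0.20017315] -0.11577129973173417 0.004211418152192412
0.0001 0.0182 0.0064 -0.0058 255
0.1701 0.0184 0.0066 -0.0058 255
```

View pics/s1.png

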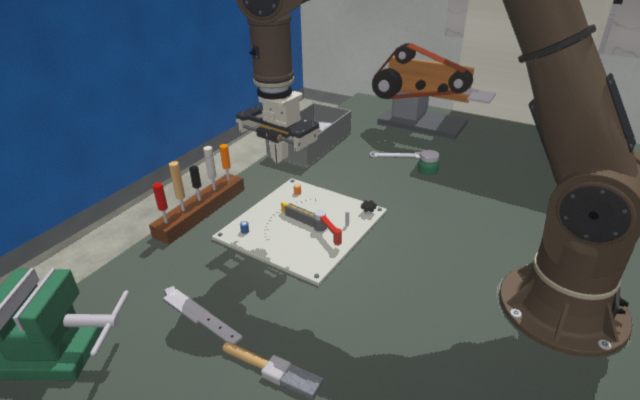

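Request:
move_arm(steps="0 0.018 0.006 0 255;0.04 0.018 0.006 0 255;0.08 0.018 0.006 0 255;0.12 0.018 0.006 0 255;0.15 0.018 0.006 0 255;0.17 0.018 0.006 0 255;0.17 0.018 0.006 0 255;0.17 0.018 0.006 0 255;0.17 0.018 0.006 0 255")

```text
clock: 2.82
position: [0.6633, 0.0747, 0.0329]
ee_rot: [0.092, 1.567, -0.092]
force: [0.0, 0.6, 0.8]
width: 0.005
```

Run:
```python
from h import *
s,R=st();print(s["joints"].round(3),s["position"],np.arctan2(R[1,2],R[0,2]),s["force"])
A=np.linspace(-.11,-.61,8); 
rows([(*TF(-.11,.015),.03,-.11)]+[(*TF(a),.03,a) for a in A])
for n in("side","top"):
    d=arm.get_image(n);cv2.imwrite(f"pics/{n}2.png",cv2.resize(d["img"][100:300,200:420],None,fx=3,fy=3))
```

```text
[ 0.066  0.735 -0.409  1.618  0.36   0.861 -0.603] [0.66330174 0.07469225 0.03289967] -0.11741208939734979 [0.00395509 0.61936865 0.83593724]
0.0029 -0.0296 -0.0009 -0.0074 255
0.0029 -0.0446 -0.0008 -0.0074 255
0.0029 -0.0509 0.0004 0.064 255
0.0029 -0.0573 0.0012 0.1354 255
0.0029 -0.0637 0.0015 0.2069 255
0.0029 -0.0701 0.0013 0.2783 255
0.0029 -0.0766 0.0007 0.3497 255
0.0029 -0.0829 -0.0004 0.4212 255
0.0029 -0.0892 -0.0019 0.4926 255
```

View pics/side2.png

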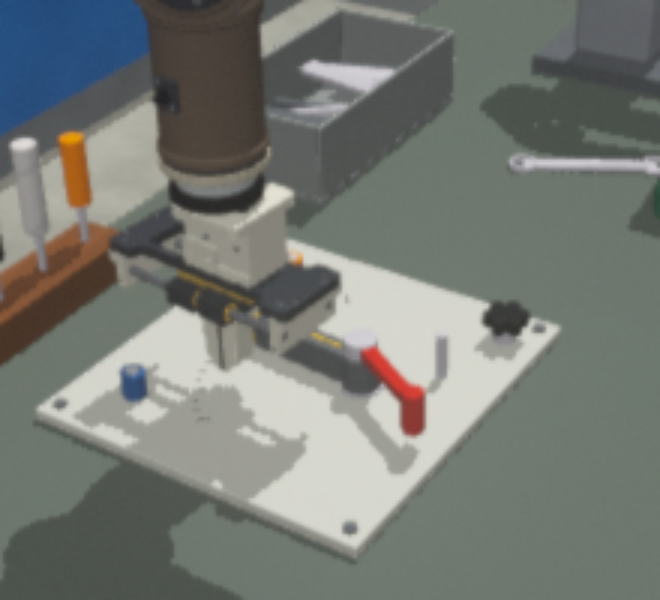

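View pics/top2.png

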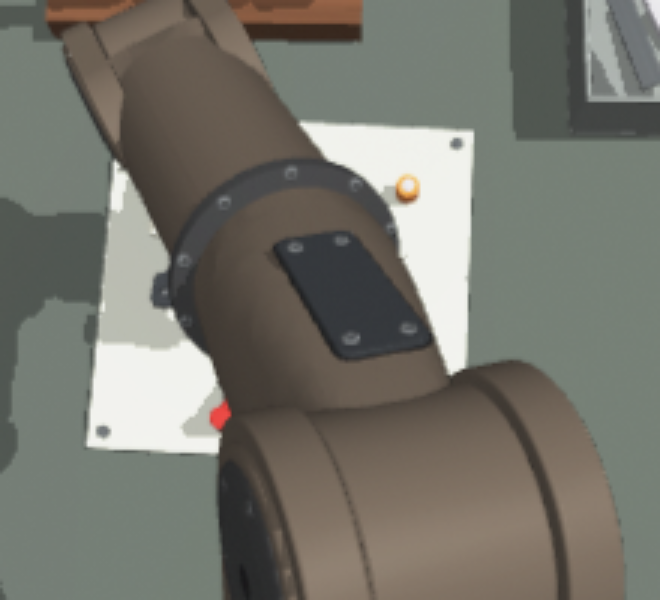

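Request:
move_arm(steps="0.004 -0.03 0 0 255;0.004 -0.045 0 0 255;0.004 -0.051 0.0004 0.064 255;0.004 -0.057 0.0012 0.135 255;0.004 -0.0637 0.0015 0.207 255;0.004 -0.070 0.0013 0.278 255;0.004 -0.0766 0.0007 0.35 255;0.004 -0.083 -0.0004 0.421 255;0.004 -0.0892 -0.002 0.492 255;0.004 -0.0892 -0.002 0.492 255")

```text
clock: 3.75
position: [0.6505, -0.0148, 0.0283]
ee_rot: [0.48, 1.515, -0.481]
force: [0.6, -0.3, 0.3]
width: 0.005
```

Run:
```python
from h import *
s,R=st();print(s["joints"].round(3),s["position"],np.arctan2(R[1,2],R[0,2]),s["force"])
rows([(*TF(-.61),.03,-.61),(*TF(-.672),.03,-.672),(*TF(-.672,.04),.03,-.672)])
for n in("side",):
    d=arm.get_image(n);cv2.imwrite(f"pics/{n}3.png",cv2.resize(d["img"][100:300,200:420],None,fx=3,fy=3))
```

```text
[ 0.125  0.7   -0.284  1.675  0.255  0.802 -0.888] [ 0.65047724 -0.01481928  0.02830616] -0.6136508382164388 [ 0.58872647 -0.27110948  0.31067042]
-0.0017 0.0013 -0.0003 -0.0037 255
-0.0017 -0.0042 0.0008 0.0583 255
-0.0017 0.0357 0.0031 0.0583 255
```

View pics/side3.png

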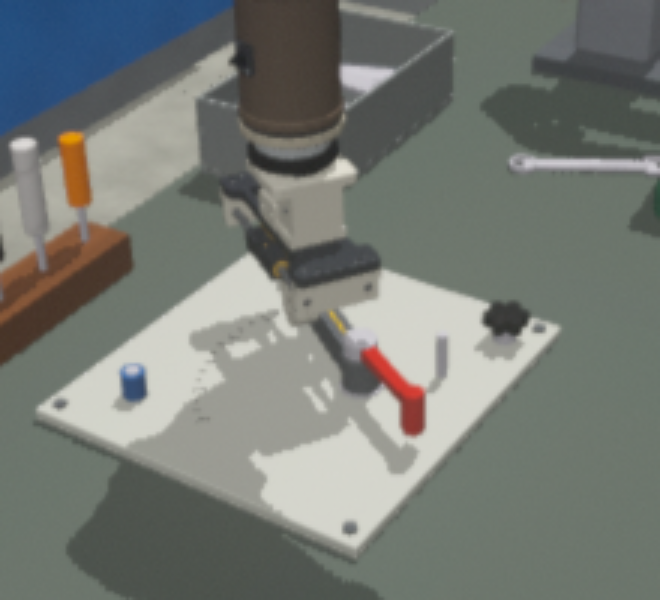

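Request:
move_arm(steps="0 0.02 0 0 255;0 0.04 0 0 255;-0.04 0.05 0 0 255;-0.08 0.08 0 0 255;-0.12 0.12 0 0 255;-0.14 0.16 0 0 255;-0.14 0.2 0 0 255;-0.14 0.2 0 0 255;-0.14 0.2 0 0 255")

```text
clock: 4.55
position: [0.7656, 0.1588, 0.169]
ee_rot: [0.474, 1.518, -0.465]
force: [-1.8, 0.6, 0.6]
width: 0.006
```

```bash
cat > ang.py <<'E'
from fit import *
def show(n,tag,al,pv):
    d=arm.get_image(n); np.savez(f"{tag}.npz",**d)
    im=cv2.resize(d["img"],None,fx=4,fy=4,interpolation=cv2.INTER_CUBIC)
    def poly(l,c): cv2.polylines(im,[np.round((proj(d,np.array(l))+.5)*4-.5).astype(np.int32)],False,c,1)
    for a,c in al: poly([(*pv,.044),(pv[0]+.13*np.cos(a),pv[1]+.13*np.sin(a),.044)],c)
    u0,v0,u1,v1=(215,110,375,260) if n=="top" else (210,160,400,300)
    cv2.imwrite(f"pics/{tag}.png",im[v0*4:v1*4,u0*4:u1*4][:600,:800])
    try: print(n,"orange",block(d,"orange",(.712,-.094)),"blue",block(d,"blue",(.729,.126)))
    except Exception as e: print(e)
    C=cloud(d);hsv=cv2.cvtColor(d["img"],cv2.COLOR_BGR2HSV).astype(int);h,s=hsv[...,0],hsv[...,1]
    m=(h>22)&(h<36)&(s>90)&(C[...,2]>.036)&(C[...,2]<.055)&(np.hypot(C[...,0]-pv[0],C[...,1]-pv[1])<.145)
    P=C[m][:,:2]-pv; v,u=np.nonzero(m)
    # reproject pixels onto plane z=.044 to drop depth noise
    E=np.array(d["extrinsics"]);f=200/np.tan(np.radians(d["vfov"]/2))
    r=np.stack([(u-d["cx"])/f,-(v-d["cy"])/f,-np.ones(len(u))],-1)@E[:3,:3].T
    t=(.044-E[2,3])/r[:,2]; Q=(E[:3,3]+r*t[:,None])[:,:2]
    far=np.linalg.norm(Q-pv,axis=1)>.04
    a=np.arctan2(*(Q[far]-pv).T[::-1]); print(n,"yellow n",far.sum(),"ang mean",a.mean(),"sd",a.std())
    vx,vy,x,y=cv2.fitLine(Q[far].astype(np.float32),cv2.DIST_HUBER,0,.001,.001).ravel(); print("line dir",np.arctan2(vy,vx),"miss of pivot mm",1000*((pv[0]-x)*vy-(pv[1]-y)*vx))
    return d
E
python3 - <<'E'
from ang import *
s,R=st();print(s["joints"].round(3),s["position"],np.arctan2(R[1,2],R[0,2]),s["force"])
show("side","side4",[(-.61,(0,255,0)),(-.672,(255,0,255))],np.array([.5677,.0217]))
E
```

```text
[-0.126  0.76  -0.292  1.156  0.206  1.249 -1.005] [0.76556677 0.15881218 0.16899558] -0.5997416298484992 [-1.81274556  0.5848135   0.64454426]
side orange (array([ 0.71167409, -0.09300548]), 64, 82.24489708081819) blue (array([0.72762386, 0.12775464]), 62, 106.88734500773717)
side yellow n 36 ang mean -0.663807014281247 sd 0.02160914090463907
line dir -0.6399535 miss of pivot mm -1.9552014395127078
```

View pics/side4.png

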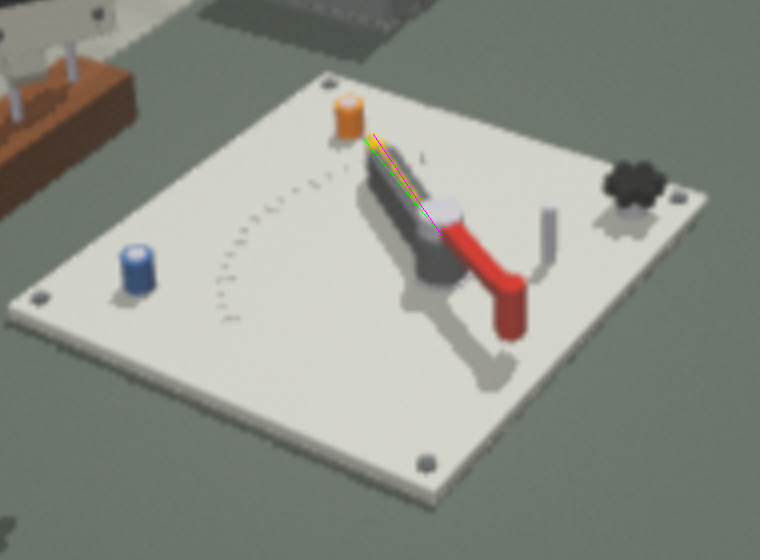

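Run:
```python
from ang import *
show("top","top4",[(-.61,(0,255,0)),(-.67,(255,0,255))],np.array([.5677,.0198]))
```

```text
max() iterable argument is empty
top yellow n 53 ang mean -0.6436770079573789 sd 0.020127505492214086
line dir -0.6637453 miss of pivot mm 1.6382896712432564
```

View pics/top4.png

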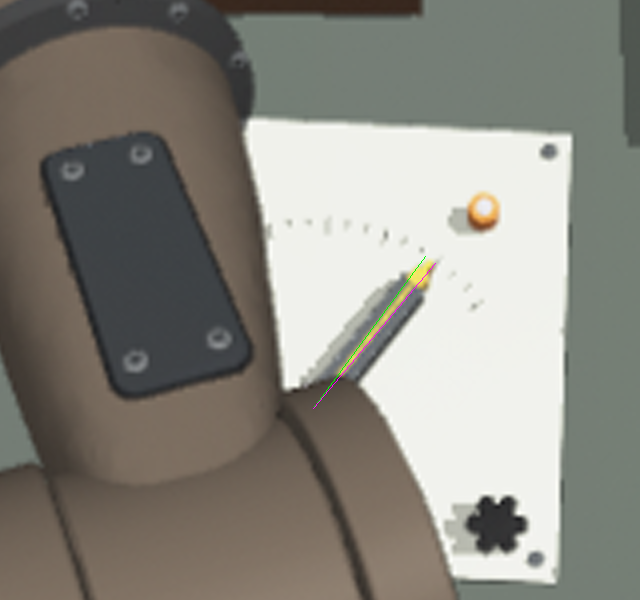

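Run:
```python
from h import *
p=np.array([.65048,-.01482]);da=-.02
c,s_=np.cos(da),np.sin(da);q=PIV+np.array([[c,-s_],[s_,c]])@(p-PIV)
a=-.65; n=np.array([-np.sin(a),np.cos(a)])
print(q)
rows([(*(q+.05*n),.13,-.634),(*(q+.03*n),.03,-.634),(*q,.03,-.634)])
```

```text
[ 0.64975109 -0.01646837]
0.0371 -0.1542 0.0042 0.0295 255
0.1371 -0.1742 0.0033 0.0295 255
0.1371 -0.2041 0.0019 0.0295 255
```

Request:
move_arm(steps="0.037 -0.04 0.001 0.03 255;0.037 -0.08 0.002 0.03 255;0.037 -0.12 0.003 0.03 255;0.037 -0.154 0.004 0.03 255;0.07 -0.164 0.004 0.03 255;0.1 -0.174 0.003 0.03 255;0.137 -0.174 0.003 0.03 255;0.137 -0.174 0.003 0.03 255;0.137 -0.174 0.003 0.03 255;0.137 -0.174 0.003 0.03 255")

```text
clock: 5.48
position: [0.6682, 0.0067, 0.0318]
ee_rot: [0.5, 1.511, -0.499]
force: [0.5, 0.6, 0.1]
width: 0.006
```

Run:
```python
from h import *
s,R=st();print(s["position"],np.arctan2(R[1,2],R[0,2]),s["force"])
rows([(.64975,-.01647,.029,-.634)])
```

```text
[0.66815322 0.00666707 0.03178764] -0.6378001232793424 [0.46578031 0.5872917  0.13944972]
0.0028 -0.0295 -0.001 -0.0038 255
```

Request:
move_arm(steps="0.002 -0.01 0 0 255;0.002 -0.018 0 0 255;0.002 -0.024 0 0 255;0.002 -0.0265 -0.001 0 255;0.002 -0.028 -0.001 0 255;0.002 -0.028 -0.001 0 255;0.002 -0.028 -0.001 0 255")

```text
clock: 6.07
position: [0.6498, -0.015, 0.0282]
ee_rot: [0.5, 1.512, -0.499]
force: [-0.1, 0.6, 0.2]
width: 0.005
```

Run:
```python
from h import *
s,R=st();print(s["position"],np.arctan2(R[1,2],R[0,2]),s["force"])
rows([(.64975,-.01647,.029,-.634)])
```

```text
[ 0.64978989 -0.01501376  0.02815948] -0.637886051270019 [-0.10494164  0.58391332  0.20867777]
-0.0008 -0.0012 0.0008 -0.0039 255
```

Request:
move_arm(steps="0 -0.0008 0 0 255;0 -0.0015 0 0 255;0 -0.0015 0 0 255;0 -0.0015 0 0 255")

```text
clock: 6.4
position: [0.649, -0.016, 0.028]
ee_rot: [0.5, 1.512, -0.499]
force: [0.5, 2.0, 1.3]
width: 0.004
```

Request:
move_arm(steps="0 0.02 0 0 255;0 0.04 0 0 255;-0.04 0.05 0 0 255;-0.08 0.08 0 0 255;-0.12 0.12 0 0 255;-0.14 0.16 0 0 255;-0.14 0.2 0 0 255;-0.14 0.2 0 0 255;-0.14 0.2 0 0 255")

```text
clock: 7.15
position: [0.7693, 0.1514, 0.1689]
ee_rot: [0.499, 1.513, -0.491]
force: [-1.3, 1.3, -1.3]
width: 0.006
```

Run:
```python
from ang import *
show("top","top5",[(-.65,(0,255,0)),(-.67,(255,0,255))],np.array([.5677,.0198]))
show("side","side5",[(-.65,(0,255,0)),(-.673,(255,0,255))],np.array([.5677,.0217]))
```

```text
max() iterable argument is empty
top yellow n 53 ang mean -0.6658024563581313 sd 0.021563384762925436
line dir -0.68290365 miss of pivot mm 1.4530534627923697
side orange (array([ 0.71167409, -0.09300548]), 64, 82.24489708081819) blue (array([0.72752392, 0.12762092]), 62, 106.87462929706089)
side yellow n 33 ang mean -0.6810156303525243 sd 0.020130267810502676
line dir -0.6585852 miss of pivot mm -1.8457084112589865
```

View pics/top5.png

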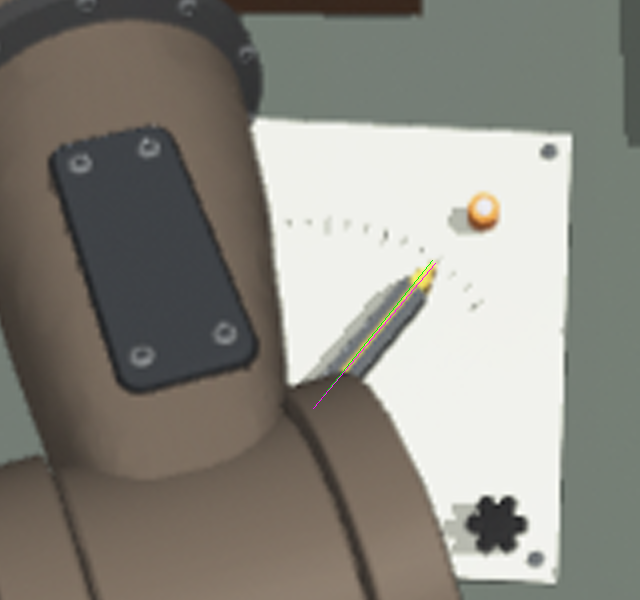

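View pics/side5.png

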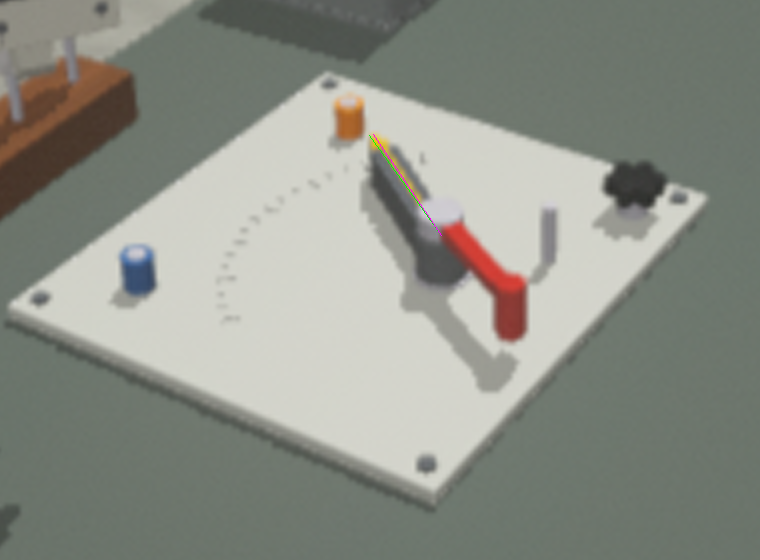

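Run:
```python
from h import *
rows([(*TL(2.6,.035),.15,2.6)])
```

```text
0.0175 -0.1733 -0.1817 -0.0948 255
```

Request:
move_arm(steps="0.018 -0.173 -0.182 -0.095 255;0.018 -0.173 -0.182 -0.095 255;0.018 -0.173 -0.182 -0.095 255;0.018 -0.173 -0.182 -0.095 255;0.018 -0.173 -0.182 -0.095 255;0.018 -0.173 -0.182 -0.095 255;0.018 -0.173 -0.182 -0.095 255;0.018 -0.173 -0.182 -0.095 255;0.018 -0.173 -0.182 -0.095 255;0.018 -0.173 -0.182 -0.095 255")

```text
clock: 8.08
position: [0.5203, 0.113, 0.1504]
ee_rot: [0.427, 1.527, -0.426]
force: [0.2, 0.3, 0.5]
width: 0.003
```

Run:
```python
from h import *
s,R=st();print(s["joints"].round(3),s["position"],np.arctan2(R[1,2],R[0,2]),s["force"])
rows([(*TL(2.6,.035),.032,2.6)])
```

```text
[-0.031  0.396 -0.373  1.871  0.18   0.906 -1.034] [0.52027717 0.11301696 0.1503708 ] -0.54482269774794 [0.24261287 0.28839449 0.51950281]
0.1184 -0.0002 -0.002 -0.0032 255
```

Request:
move_arm(steps="0.04 0 -0.002 0 255;0.08 0 -0.002 0 255;0.105 0 -0.002 0 255;0.117 0 -0.002 0 255;0.117 0 -0.002 0 255;0.117 0 -0.002 0 255")

```text
clock: 8.58
position: [0.5178, 0.1148, 0.0325]
ee_rot: [0.426, 1.529, -0.426]
force: [0.1, -0.4, 0.9]
width: 0.007
```

Run:
```python
from h import *
s,R=st();print(s["position"],np.arctan2(R[1,2],R[0,2]),s["force"])
rows([(*TL(b,g),.034,b) for b,g in[(2.6,.012),(2.6,.0)]]+[(*TL(b),.034,b) for b in np.arange(2.68,3.25,.08)])
d=arm.get_image("side");cv2.imwrite(f"pics/side6.png",cv2.resize(d["img"][100:300,200:420],None,fx=3,fy=3))
```

```text
[0.51783412 0.11480531 0.03245659] -0.5435666023468534 [ 0.1391245  -0.3699556   0.94556493]
-0.0015 -0.0233 0.0012 -0.002 255
-0.0015 -0.0353 0.0013 -0.002 255
-0.0015 -0.0426 0.0 -0.082 255
-0.0015 -0.0499 -0.0007 -0.162 255
-0.0015 -0.0573 -0.0008 -0.242 255
-0.0015 -0.0646 -0.0002 -0.322 255
-0.0015 -0.0719 0.0008 -0.402 255
-0.0015 -0.0791 0.0025 -0.482 255
-0.0015 -0.0861 0.0047 -0.562 255
-0.0015 -0.0929 0.0075 -0.642 255
```

View pics/side6.png

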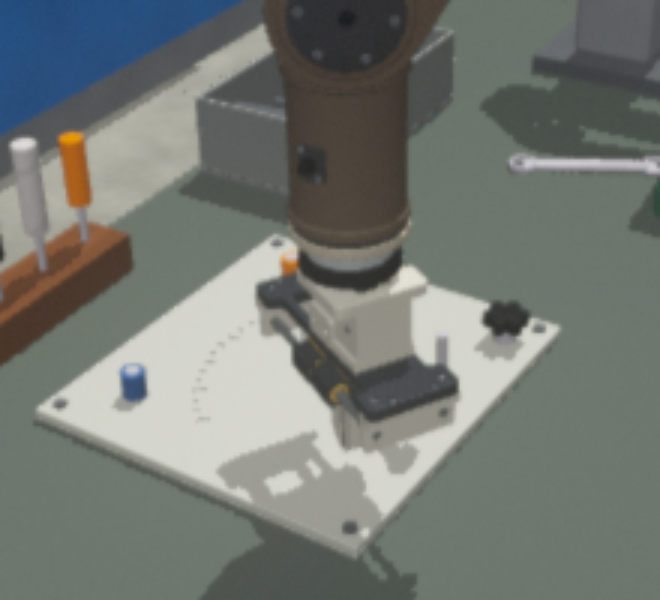

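Request:
move_arm(steps="-0.001 -0.023 0.001 0 255;-0.001 -0.035 0.001 0 255;-0.001 -0.0426 0 -0.082 255;-0.001 -0.05 -0.0007 -0.162 255;-0.001 -0.0573 -0.0008 -0.242 255;-0.001 -0.0646 -0.0002 -0.322 255;-0.001 -0.072 0.0008 -0.402 255;-0.001 -0.079 0.0025 -0.482 255;-0.001 -0.086 0.0047 -0.562 255;-0.001 -0.093 0.0075 -0.642 255")

```text
clock: 9.47
position: [0.4765, 0.0311, 0.0353]
ee_rot: [-0.08, 1.566, 0.08]
force: [1.0, 2.2, -0.5]
width: 0.006
```

Run:
```python
from h import *
s,R=st();print(s["joints"].round(3),s["position"],np.arctan2(R[1,2],R[0,2]),s["force"])
rows([(*TL(b),.034,b) for b in [3.24,3.32,3.40,3.48,3.56,3.6,3.64,3.68,3.7]])
d=arm.get_image("side");cv2.imwrite(f"pics/side7.png",cv2.resize(d["img"][100:300,200:420],None,fx=3,fy=3))
```

```text
[ 0.205  0.518 -0.503  2.095  0.422  0.623 -0.487] [0.47649556 0.03107035 0.03528753] 0.10239110891201612 [ 0.96020313  2.23405783 -0.52611318]
0.0013 0.0003 -0.0002 0.004 255
0.0013 -0.0069 -0.0015 -0.076 255
0.0013 -0.0143 -0.0023 -0.156 255
0.0013 -0.0216 -0.0024 -0.236 255
0.0013 -0.029 -0.0019 -0.316 255
0.0013 -0.0326 -0.0015 -0.356 255
0.0013 -0.0363 -0.0009 -0.396 255
0.0013 -0.0399 -0.0001 -0.436 255
0.0013 -0.0417 0.0003 -0.456 255
```

View pics/side7.png

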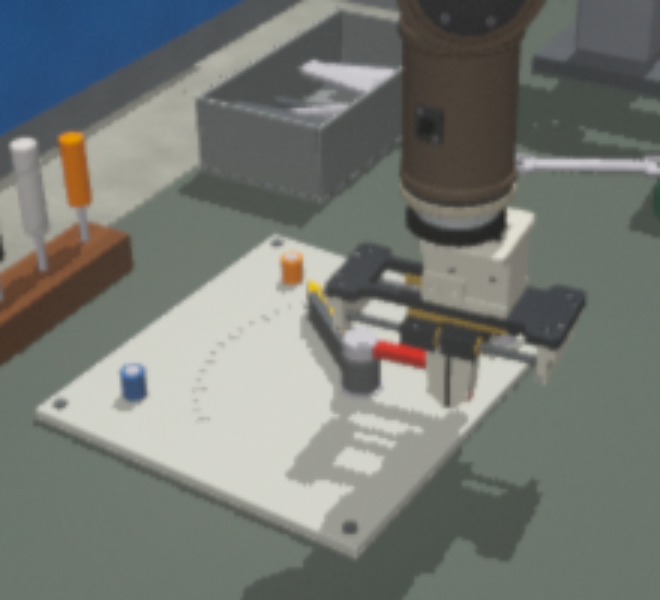

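Request:
move_arm(steps="0.001 -0.007 -0.0015 -0.076 255;0.001 -0.0143 -0.0023 -0.156 255;0.001 -0.0216 -0.0024 -0.236 255;0.001 -0.029 -0.002 -0.316 255;0.001 -0.0326 -0.0015 -0.356 255;0.001 -0.0363 -0.001 -0.396 255;0.001 -0.0363 -0.001 -0.396 255")

```text
clock: 10.1
position: [0.4791, -0.0058, 0.0338]
ee_rot: [-0.387, 1.534, 0.386]
force: [0.9, 0.3, 0.8]
width: 0.005
```

Run:
```python
from h import *
s,R=st();print(s["joints"].round(3),s["position"],np.arctan2(R[1,2],R[0,2]),s["force"])
rows([(*TL(b),.034,b) for b in [3.64,3.66,3.68,3.7]])
```

```text
[ 0.356  0.547 -0.605  2.086  0.509  0.654 -0.101] [ 0.47908028 -0.00579687  0.03381616] 0.49324830110660595 [0.93661747 0.26157005 0.76723244]
-0.0002 0.0005 0.0006 -0.0052 255
-0.0002 -0.0013 0.0002 -0.0252 255
-0.0002 -0.0031 -0.0001 -0.0452 255
-0.0002 -0.0049 -0.0004 -0.0652 255
```

Request:
move_arm(steps="0 -0.001 0 -0.025 255;0 -0.002 0 -0.045 255;0 -0.003 0 -0.045 255;0 -0.003 0 -0.045 255")

```text
clock: 10.43
position: [0.4795, -0.0075, 0.0331]
ee_rot: [-0.423, 1.529, 0.423]
force: [0.7, 1.3, -0.4]
width: 0.003
```

Run:
```python
from h import *
s,R=st();print(s["position"],np.arctan2(R[1,2],R[0,2]),s["force"],R[:,1].round(2))
rows([(*TL(b),.034,b) for b in [3.68,3.7]])
```

```text
[ 0.47954934 -0.00751972  0.03310874] 0.5393599523514876 [ 0.70056939  1.3119704  -0.39109112] [-0.51  0.86 -0.  ]
-0.0009 -0.0014 0.0002 0.001 255
-0.0009 -0.0032 -0.0002 -0.019 255
```

Request:
move_arm(steps="0 -0.001 0 -0.01 255;0 -0.002 0 -0.015 255;0 -0.003 0 -0.015 255;0 -0.003 0 -0.015 255")

```text
clock: 10.77
position: [0.4803, -0.0092, 0.0329]
ee_rot: [-0.435, 1.527, 0.436]
force: [-3.6, 3.3, 3.1]
width: 0.002
```

Request:
move_arm(steps="0 -0.001 0 0 255;0 -0.002 0 0 255;0 -0.002 0 0 255")

```text
clock: 11.02
position: [0.4804, -0.0094, 0.0329]
ee_rot: [-0.434, 1.528, 0.439]
force: [-8.3, 9.3, 6.3]
width: 0.008
```

Run:
```python
from h import *
s,R=st();print(s["position"],np.arctan2(R[1,2],R[0,2]),s["force"]@R)
rows([(*TL(b),.034,b) for b in [3.68,3.7]])
```

```text
[ 0.48036781 -0.00943476  0.03285396] 0.5571243520411829 [-6.21965606 12.31119191 -2.17023544]
-0.0011 0.0007 0.0005 0.0187 255
-0.0011 -0.0011 0.0001 -0.0013 255
```

The lever is against its stop: the push force rose to 12 N with no further motion. Now I'll back off, lift and look.

Request:
move_arm(steps="0 0.01 0 0 255;0 0.03 0 0 255;0 0.045 0 0 255;-0.04 0.05 0 0 255;-0.08 0.06 0 0 255;-0.12 0.08 0 0 255;-0.14 0.11 0 0 255;-0.14 0.15 0 0 255;-0.14 0.19 0 0 255;-0.14 0.23 0 0 255")

```text
clock: 11.85
position: [0.3603, 0.1845, 0.1736]
ee_rot: [-0.434, 1.525, 0.432]
force: [0.3, 1.1, 0.0]
width: 0.002
```

Request:
move_arm(steps="0 0.04 0 0 255;0 0.08 0 0 255;0 0.12 0 0 255;0 0.12 0 0 255;0 0.12 0 0 255")

```text
clock: 12.27
position: [0.2961, 0.2877, 0.1732]
ee_rot: [-0.439, 1.525, 0.44]
force: [1.5, -0.3, 0.7]
width: 0.003
```

Run:
```python
from ang import *
from meas import meas
s,R=st();print(s["position"],s["force"],s["dq"].round(3))
for n,py in(("top",.0198),("side",.0217)):
    d=show(n,n+"8",[(-.671,(0,255,0)),(3.64,(255,255,0)),(3.70,(255,0,255))],np.array([.5677,py])); meas(d,n)
    cv2.imwrite(f"pics/{n}8full.png",d["img"])
```

```text
[0.29612316 0.28771641 0.17321939] [ 1.50934844 -0.27276284  0.67335663] [ 0.066 -0.001  0.043  0.015  0.005  0.009  0.031]
top orange (array([ 0.71272988, -0.09497414]), 65, 68.0746389857959) blue (array([0.72951168, 0.12544017]), 56, 70.1973819291452)
top yellow n 52 ang mean -0.6651858557110788 sd 0.01994563191008655
line dir -0.67986506 miss of pivot mm 1.2371217508835297
top orange n 28 bboxc [ 0.7096 -0.0934  0.0319] ext [0.0188 0.017  0.0193] topmean [ 0.7074 -0.0922  0.0378]
top blue n 23 bboxc [0.7257 0.1232 0.0332] ext [0.0177 0.0168 0.0162] topmean [0.7234 0.1217 0.0374]
top yellow n 22 bboxc [ 0.659  -0.0521  0.0454] ext [0.018  0.0162 0.0066] topmean [ 0.6585 -0.0522  0.0455]
top red n 153 bboxc [ 0.5188 -0.0097  0.0627] ext [0.0744 0.0508 0.0127] topmean [ 0.5018 -0.0204  0.0656]
top redgrip n 43 bboxc [ 0.4934 -0.0273  0.0658] ext [0.0237 0.0156 0.0065] topmean [ 0.491  -0.027   0.0664]
top plate n 10963 bboxc [0.6223 0.0177 0.011 ] ext [0.3311 0.3504 0.0099] topmean [0.6227 0.0209 0.013 ]
top dark n 145 bboxc [ 0.492  -0.1039  0.0388] ext [0.0353 0.0375 0.0133] topmea
[... 335 characters left out ...]
] ext [0.0164 0.0196 0.0256] topmean [ 0.7068 -0.0868  0.0382]
side blue n 24 bboxc [0.7233 0.1319 0.028 ] ext [0.0126 0.0142 0.0259] topmean [0.722  0.1321 0.0372]
side yellow n 23 bboxc [ 0.6373 -0.032   0.046 ] ext [0.053  0.0423 0.004 ] topmean [ 0.6438 -0.0378  0.0461]
side red n 152 bboxc [ 0.517  -0.007   0.0594] ext [0.0696 0.045  0.0213] topmean [ 0.4908 -0.021   0.0674]
side redgrip n 28 bboxc [ 0.4899 -0.0215  0.0662] ext [0.0155 0.016  0.0078] topmean [ 0.4896 -0.0217  0.0675]
side plate n 6000 bboxc [0.6275 0.0203 0.0125] ext [0.321  0.3525 0.0069] topmean [0.6413 0.0605 0.0138]
side dark n 98 bboxc [0.6071 0.0033 0.0419] ext [0.0923 0.0733 0.0222] topmean [0.6038 0.0088 0.0484]
```

View pics/top8.png

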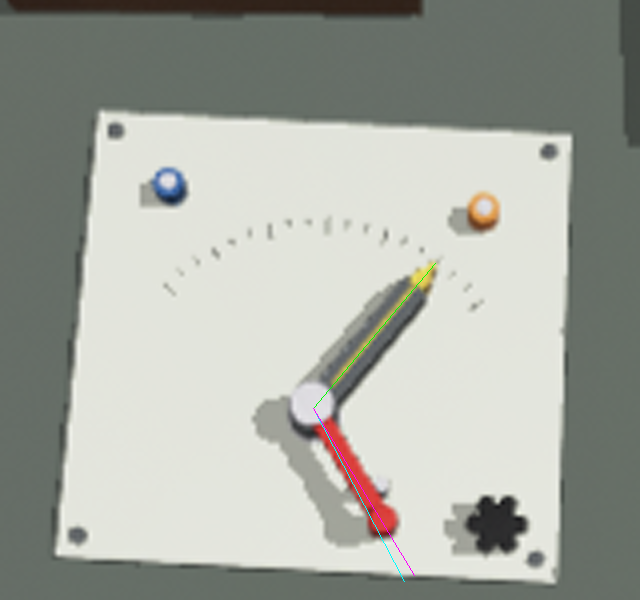

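View pics/side8.png

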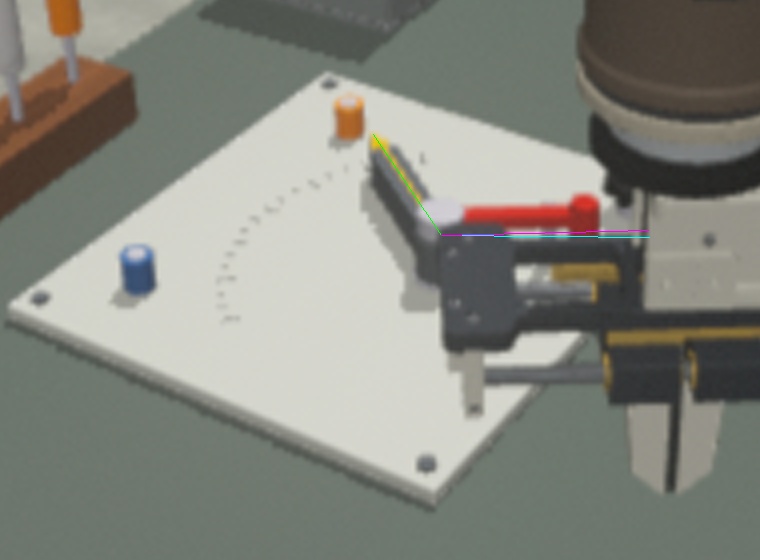

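View pics/top8full.png

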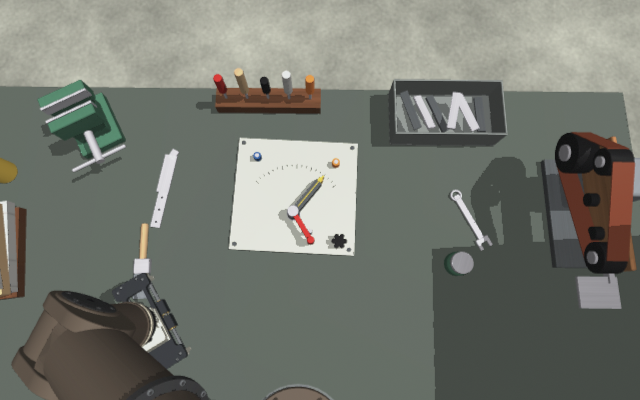

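Request:
move_arm(steps="0 0 0 0 255;0 0 0 0 255;0 0 0 0 255")

```text
clock: 12.62
position: [0.2984, 0.2845, 0.1729]
ee_rot: [-0.433, 1.527, 0.432]
force: [0.5, -0.2, 0.9]
width: 0.001
```

```bash
python3 -c "
from h import *
s=arm.observe();print(s['position'],s['force'],s['dq'].round(3));print(arm.sign_off())"
```

```text
[0.29843399 0.2845248  0.1728662 ] [ 0.47371806 -0.22121557  0.89233453] [-0.004  0.003 -0.005 -0.002 -0.001  0.001 -0.001]
the job is handed in; nothing more can be done
None
```

I pushed the fence round in two passes until its nose pointed at the orange block. I then pushed the clamp lever anticlockwise onto its stop pin, backed off clear and handed the job in at about 12.6 s. No verdict was reported.

**Fence:** the last pictures put it at about -0.67 rad in world axes, and the block's direction is -0.67 (both cameras). Individual estimates ranged from -0.657 to -0.683, which is about ±2.5 mm at the block, inside the 7 mm limit. The lever push did not shift it measurably.

**Clamp lever:** the push force rose to about 12 N with no further motion, and the top picture shows the arm against the pin. The cameras disagree slightly on its angle. The top view gives 3.69 rad and the side view about 3.65, against 3.70 expected when fully home. Both are within the 0.1 rad allowed, but the side view was partly blocked by the gripper.

**Other objects:** the orange and blue blocks and the star knob measured within 1 mm of where they started. The blade blank, wrench and tin looked unmoved in the top picture, but I did not measure them. The gripper stood above part of the brush in that picture, so I could only see its handle end.

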